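# Put the cheese mould under the screw press and wind it down

### The arm

A 6-joint arm with a two-finger parallel gripper is mounted at the origin on a cart in front of the work surface, level with it; the furniture and walls round the work are solid. World frame = base frame: x ahead of the robot, y to its left, z up, the work surface at z = 0. Lengths are in m, angles in rad, forces in N, time in s.
With the tool pointing down it reaches from about 0.35 to 0.725 m from the base axis. Payload 6 kg.
Tool frame: the origin (TCP) lies at the very end of the fingers, on their centre line; the grasp point (between the pads) lies arm.pinch_z behind it (arm.pinch_z is the distance from the TCP to the grasp point, in m); z points along the fingers, y is the line along which they close (so a half turn about z gives the same grasp; the last joint's range is limited). The gripper opens to 85 mm and grips with 20 to 120 N. Pads are 22 mm wide; open, the fingers measure 114 mm over their backs; the gripper's body (76 mm by 85 mm) begins 54 mm behind the grasp point. The pads swing forward as they close: fully open they stand 13 mm farther back than shut.
Start: joints at [-0.859, 0.04, 0.085, 0, -1.615, -0.334], TCP at [0.221, -0.558, 0.231] pointing down, gripper open.
Joint ranges: [-2.56, 2.56], [-1.29, 2.01], [-1.08, 1.49], [-3.29, 1.98], [-2.81, -0.18], [-2.99, 2.99]. Speed limits (rad/s): [2.57, 2.57, 3.01, 3.14, 3.14, 3.14].

### API

Orientations are given as a rotation vector (axis times angle).
In Python, from cell import arm, vision gives the robot as it stands. The module is installed in compiled form; this text tells all that it offers.
- The arm moves only by the tool step_arm, never from a script. Its argument "rows" is a list of rows, each an object with "grip": the closure, from 0 (fully open) to 1 (shut); "travel": the shift along the tool's x, y, z scaled (see below), a list of three; "yaw": the turn about the tool's z scaled (see below). A call has 1 to 12 rows; each row is the pose to reach, as a shift and turn from the pose commanded when the call began, along the tool's axes at that moment; what a row does not reach only later rows make up. The controller multiplies each number of a shift by 120 mm and each number of a turn by 30 degrees. A row lasts 1/12 s, in which the tool goes at most 41.7 mm and 7.16 degrees, less where a joint would pass 70% of its speed; a pose out of reach is approached as far as the arm can. A call with a number of a shift or a turn outside -1 to 1 is refused whole. A call with a gripper value outside its range is refused whole. The fingers move at their own pace and stop on an object; the grip force is fixed at half the most. Time passes only in rows, so rows that repeat a pose let the fingers close. It gives the time, the measured TCP pose, the force, the opening and the grip force at its end, in the units of the state.
- arm.get_state(): the state, without advancing time (a new reading comes with each control period).
- vision.capture(name): name is "side" or "top" or "wrist"; returns the picture (384x512x3 uint8, blue, green, red); there is no depth.
- vision.get_calibration(name): a dict with "camera_matrix" (3x3 intrinsics, pixels), "world_to_cam" (4x4, takes a point from world to camera coordinates). Camera axes: x right, y down, z forward; pixel columns grow to the right and rows downward; lengths in m; the calibration is good to about 2 mm. A picture is of the moment at which its call begins: read the wrist's pose just before it. get_calibration takes no time and is no camera call; for the wrist camera it gives the pose at the moment of the call.
- arm.sign_off(): hands the job in; it is judged then, once.
The state is a dict: "clock": time; "joint_positions": joint angles; "joint_vel": joint speeds; "joint_efforts": joint torques, N m; "position": TCP position; "ee_rot": TCP orientation; "force": force on the tool from outside, world axes, zero at the start; "wrist_torque": the same for the moment, N m; "width": opening from 0.0 (shut) to 1.0 (fully open); "grip_force": force on a finger pad.
Only numpy, scipy, OpenCV 4.12 (cv2) and the standard library are available. Lean on these libraries where they do the work, as an engineer would, in place of code of your own. Each camera call takes 0.05 s, during which the arm holds its last target. There are 200 camera calls.

### The job

Start pressing the cheese: slide the drip pan, with the mould standing in it, by its handle into the screw press until it rests against the two pins at the back and the mould is centred under the pressure plate. Then wind the handwheel clockwise, taking fresh grips as you need, until the plate just touches the mould's lid and from there half a turn more, so that the spring is squeezed about 10 mm, and let go. Leave the salt canister and the spice jar where they stand.

Things in the scene. Friction and masses are not known exactly. Their poses are not given: they have to be found in the camera images.
- cheese_press: Screw press, fixed. Light wood base board (x = -197 to +88 mm, 205 mm wide, top at z = 22 mm), two 18 mm steel columns at x = 0, y = +-83 mm, a wood beam on top of them (46 x 205 mm, z = 174 to 198 mm; nuts on it to 205 mm), a vertical screw with a handwheel above the beam and a sprung plate below. Origin: on the worktop below the screw; x from open front to back, y left, z up.
- press_axis (a point): Point on top of the base board straight below the screw, 22 mm above the worktop; axes as the press. The pan's and the mould's centres belong here: two upright steel pins (12 mm thick, 16 mm high) on the board at x = 47, y = +-40 mm stop a pan there that touches both.
- drip_pan: Round shallow steel pan, 112 mm across, rim 13 mm high, floor 4 mm thick, standing loose on the base board, drawn out to the front of the press, with a straight black bar handle. Origin: centre of its underside; z up; the handle points to -x.
- pan_handle (a point): Grip point in the pan's handle, 135 mm from the pan's centre along -x, 26 mm above its underside; axes as the pan. The handle is a bar 14 mm wide (y), 16 mm high, from x = -75 to -180 mm in the pan's frame, with 18 mm free height below it over the board.
- cheese_mould: White round cheese mould with drain holes and a flat lid, 88 mm across at the foot, 97 mm at the top, 58 mm high to the top of its lid (lid 83 mm across), standing loose in the pan (on its 4 mm floor, about 4 mm of play all round). Origin: centre of its underside; z up.
- handwheel (a joint): Angle of the handwheel in rad; grows as it is turned clockwise seen from above. One turn (6.28) lowers the screw, the wheel and the plate by 20 mm. It stays where it is left; turning it takes about 0.16 to 0.25 N m.
- wheel_centre (a point): Centre of the handwheel in the middle plane of its rim, about 0.236 m above the worktop at first; turns with the wheel, z up. Rim: round bar 14 mm thick, 124 mm across its centre line (138 overall). Hub 34 mm across, rising 12 mm above that plane. Three 11 mm spokes: at +x of this frame and at 120 and 240 degrees from it. Free below the rim down to the beam (36 to 41 mm at first).
- press_plate (a joint): Squeeze of the plate's spring in m: 0 while the plate hangs free, 0.010 when the screw has gone down 10 mm (half a turn) after the plate touched the lid; 0.021 is solid.
- plate_face (a point): Centre of the underside of the round steel pressure plate (66 mm across) that hangs on the screw; 3 to 8 mm above the level of the mould's lid at the start.
- salt_canister: Blue and white salt canister, 71 mm across, 151 mm high; bystander beside the press. Origin: centre of its underside.
- spice_jar: Glass spice jar with a red cap, 46 mm across, 97 mm high; bystander to the right of the press. Origin: centre of its underside.
Not all that is in view belongs to the job. Several things have the shape of the cheese_mould; the one meant has the colours described above.

How it is judged:
On the way:
1. the pan is home and the mould centred under the plate, while the plate is still clear of it (horizontal distance between drip_pan and press_axis below 0.008 m and horizontal distance between cheese_mould and press_axis below 0.01 m and value of joint press_plate below 0.001 m), for 0.2 s.
At the end, for the whole second after the job is handed in: The pan's centre is within 8 mm and the mould's within 10 mm of the screw axis, the mould stands upright in the pan on the board, the plate presses on its lid with the spring squeezed 7 to 13 mm (half a turn past first touch, give or take 0.15 turn), and everything is let go and at rest (value of joint press_plate between 0.007 and 0.013 m and horizontal distance between drip_pan and press_axis below 0.008 m and horizontal distance between cheese_mould and press_axis below 0.01 m and angle between cheese_mould's own z axis and vertical below 0.06 rad and z of cheese_mould in the frame of press_axis below 0.008 m and contact force between cheese_press and cheese_mould above 3 N and linear speed of cheese_mould below 0.01 m/s and velocity of joint handwheel between -0.05 and 0.05 rad/s).
It fails at once if the salt canister or the spice jar is pushed more than 30 mm or knocked over (distance of any of salt_canister, spice_jar from where it was at the start of the episode above 0.03 m or angle between any of salt_canister, spice_jar's own z axis and vertical above 0.5 rad).
It also fails if it takes over 72 s, if anything falls off the work surface, if the arm or the gripper's body presses on something with over 40 N, if the wrist force passes 120 N, or if a joint passes its speed limit or range.

## Working session

There is one attempt and no reset: what is moved stays moved. The work goes in short steps, Python scripts to look and compute and a tool call to move; the robot and the scene stay as the last step left them, time stands still between calls to the robot, and variables do not carry over. Pictures are saved under pics/ and viewed, at most 10 in all, crops included, and the job is handed in when it is done.

Besides the shell and the picture viewer there is one more tool, called after ">>>" as a command line: name --argument value ..., lists and objects as JSON in quotes. step_arm: Moves the arm, as the interface text tells. Its arguments: {"type":"object","properties":{"rows":{"type":"array","items":{"type":"object","properties":{"grip":{"type":"number"},"travel":{"type":"array","items":{"type":"number","minimum":-1,"maximum":1}},"yaw":{"type":"number","minimum":-1,"maximum":1}}}}},"required":["rows"]}

```bash
mkdir -p pics; python3 - <<'E'
from cell import arm, vision
import cv2,numpy as np
s=arm.get_state();print(s['clock'],s['position'],s['ee_rot'],arm.pinch_z,s['width'])
for n in('side','top'):
    cv2.imwrite(f'pics/{n}0.png',vision.capture(n));c=vision.get_calibration(n);print(n,c['camera_matrix'].tolist(),np.round(c['world_to_cam'],4).tolist())
E
```

```text
0.0 [ 0.22128928 -0.55734478  0.23026907] [ 5.89820191e-01 -3.08529971e+00 -2.71246841e-03] 0.0187 0.9997642231970791
side [[346.47142381509155, 0.0, 251.43527672020787], [0.0, 346.47142381509155, 190.2522436529402], [0.0, 0.0, 1.0]] [[-0.7172, -0.6969, 0.0007, 0.3766], [-0.5758, 0.592, -0.5639, 0.4858], [0.3926, -0.4048, -0.8258, 0.7576], [0.0, 0.0, 0.0, 1.0]]
top [[483.03643584390056, 0.0, 246.0834814640265], [0.0, 483.03643584390056, 188.2947110492748], [0.0, 0.0, 1.0]] [[0.2747, -0.9615, 0.0073, -0.2189], [-0.8671, -0.251, -0.4302, 0.5454], [0.4154, 0.1119, -0.9027, 0.8759], [0.0, 0.0, 0.0, 1.0]]
```

View pics/side0.png

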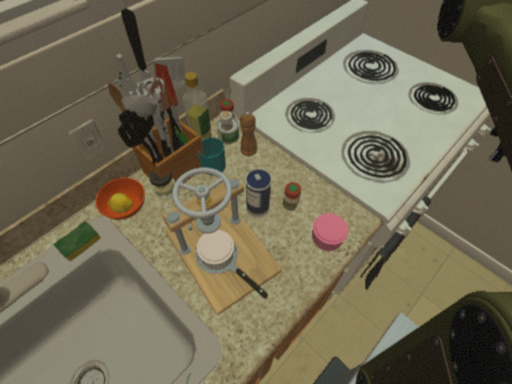

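View pics/top0.png

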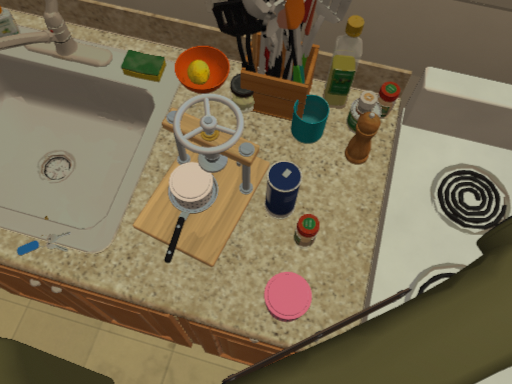

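Side view: press at about (208,230), with the white mould at (216,250) and the handle end at (265,294). Top view candidates for the mould are the white one in the pan at (192,185), the pink tub at (288,296) and the teal cup at (310,118). I choose the white one with the lid, standing in the pan. The crop below checks it.

```bash
python3 - <<'E'
import cv2,numpy as np
a=cv2.imread('pics/top0.png')[85:275,130:280]; b=cv2.imread('pics/side0.png')[160:310,155:285]
f=lambda i,s:cv2.resize(i,None,fx=s,fy=s,interpolation=cv2.INTER_CUBIC)
A=f(a,3);B=f(b,2.6)
o=np.zeros((max(A.shape[0],B.shape[0]),A.shape[1]+B.shape[1],3),np.uint8);o[:A.shape[0],:A.shape[1]]=A;o[:B.shape[0],A.shape[1]:]=B
print(o.shape,A.shape);cv2.imwrite('pics/crop1.png',o)
E
cat > h.py <<'E'
import numpy as np
from cell import arm,vision
def proj(c,p):
    M=c['world_to_cam'];q=M[:3,:3]@np.asarray(p,float)+M[:3,3];u=c['camera_matrix']@q;return u[:2]/u[2]
def ray(c,uv):
    M=np.asarray(c['world_to_cam']);R=M[:3,:3];o=-R.T@M[:3,3]
    return o,R.T@np.linalg.inv(c['camera_matrix'])@np.array([*uv,1.])
def onz(c,uv,z):
    o,d=ray(c,uv);return o+d*(z-o[2])/d[2]
E
```

```text
(570, 788, 3) (570, 450, 3)
```

View pics/crop1.png

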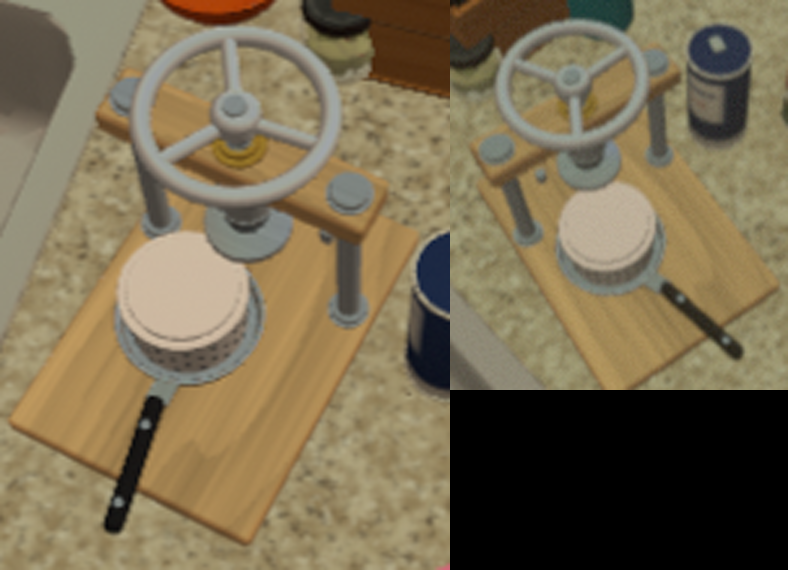

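The crop confirms it: white mould with drain holes and a lid, in the steel pan with the black handle. The wheel hub is at crop (234,103), and the handle rivets at (145,424) and (118,503).

```bash
python3 - <<'E'
from h import *
T=vision.get_calibration('top');S=vision.get_calibration('side')
t=lambda x,y:(x/3+130-.33,y/3+85-.33); s=lambda x,y:((x-450)/2.6+155-.3,y/2.6+160-.3)
P=lambda n,v:print(n,np.round(np.asarray(v)*1000,1))
for n,a in dict(FL=(12,424),FR=(248,542),BR=(418,237)).items():P(n,onz(T,t(*a),.022))
P('FRs',onz(S,s(777,286),.022))
for n,z,a,b in (('nutL',.205,(127,95),(497,150)),('nutR',.205,(350,190),(651,63)),('hub',.248,(235,103),(571,80)),('lid',.084,(185,285),(607,224)),('riv1',.056,(145,424),(680,300)),('riv2',.056,(118,503),(728,342)),('hend',.05,(115,527),(735,352))):
    P(n+' t',onz(T,t(*a),z));P(n+' s',onz(S,s(*b),z))
# bystanders
for n,z,a in (('salt',.151,(285,173)),('spice',.097,(308,220))):P(n,onz(T,a,z))
for n,z,a in (('salt',.151,(259,177)),('spice',.097,(292,187))):P(n+'s',onz(S,a,z))
st=arm.get_state();from scipy.spatial.transform import Rotation as R;print(np.round(R.from_rotvec(st['ee_rot']).as_matrix(),3))
E
```

```text
FL [473.3 167.1  22. ]
FR [435.9 -27.8  22. ]
BR [708.7 -81.3  22. ]
FRs [436.6 -19.3  22. ]
nutL t [661.  118.9 205. ]
nutL s [659.6 121.8 205. ]
nutR t [631.8 -46.1 205. ]
nutR s [629.8 -39.  205. ]
hub t [648.8  35.5 248. ]
hub s [643.5  42.3 248. ]
lid t [590.   65.6  84. ]
lid s [586.4  71.   84. ]
riv1 t [489.3  64.4  56. ]
riv1 s [487.5  68.8  56. ]
riv2 t [428.5  62.9  56. ]
riv2 s [425.9  66.3  56. ]
hend t [413.1  60.4  50. ]
hend s [415.8  67.1  50. ]
salt [ 627.6 -129.8  151. ]
spice [ 562.9 -199.4   97. ]
salts [ 623.6 -130.3  151. ]
spices [ 559.5 -199.5   97. ]
[[-0.929 -0.369 -0.001]
 [-0.369  0.929  0.001]
 [ 0.     0.002 -1.   ]]
```

>>> step_arm --rows '[{"grip": 0,"travel": [-0.85,1,0],"yaw": 0.66},{"grip": 0,"travel": [-0.85,1,0],"yaw": 0.66},{"grip": 0,"travel": [-0.85,1,0],"yaw": 0.66},{"grip": 0,"travel": [-0.85,1,0],"yaw": 0.66},{"grip": 0,"travel": [-0.85,1,0],"yaw": 0.66}]'

```text
clock: 0.52
position: [0.2736, -0.4044, 0.2318]
ee_rot: [-0.057, 3.139, 0.0]
force: [0.3, -1.9, 0.7]
width: 0.999
grip_force: 0.0
```

>>> step_arm --rows '[{"grip": 0,"travel": [-0.34,0.98,0],"yaw": 0},{"grip": 0,"travel": [-0.34,0.98,0],"yaw": 0},{"grip": 0,"travel": [-0.34,0.98,0],"yaw": 0},{"grip": 0,"travel": [-0.34,0.98,0],"yaw": 0}]'

```text
clock: 0.85
position: [0.3111, -0.2847, 0.2315]
ee_rot: [-0.063, 3.139, 0.002]
force: [-0.1, -1.8, 0.6]
width: 1.0
grip_force: 0.0
```

>>> step_arm --rows '[{"grip": 0,"travel": [-0.34,0.98,0],"yaw": 0},{"grip": 0,"travel": [-0.34,0.98,0],"yaw": 0},{"grip": 0,"travel": [-0.34,0.98,0],"yaw": 0},{"grip": 0,"travel": [-0.34,0.98,0],"yaw": 0}]'

```text
clock: 1.18
position: [0.3477, -0.165, 0.2309]
ee_rot: [-0.066, 3.14, 0.003]
force: [-0.7, -1.4, -0.5]
width: 0.999
grip_force: 0.0
```

>>> step_arm --rows '[{"grip": 0,"travel": [-0.34,0.98,0],"yaw": 0},{"grip": 0,"travel": [-0.34,0.98,0],"yaw": 0},{"grip": 0,"travel": [-0.34,0.98,0],"yaw": 0},{"grip": 0,"travel": [-0.34,0.98,0],"yaw": 0}]'

```text
clock: 1.52
position: [0.3838, -0.0466, 0.2302]
ee_rot: [0.063, -3.14, -0.002]
force: [0.2, -1.5, -0.2]
width: 1.001
grip_force: 0.0
```

>>> step_arm --rows '[{"grip": 0,"travel": [-0.34,0.98,0.5],"yaw": 0},{"grip": 0,"travel": [-0.34,0.98,0.5],"yaw": 0},{"grip": 0,"travel": [-0.34,0.98,0.5],"yaw": 0},{"grip": 0,"travel": [-0.34,0.98,0.5],"yaw": 0},{"grip": 0,"travel": [-0.34,0.98,0.5],"yaw": 0}]'

```text
clock: 1.93
position: [0.4191, 0.0687, 0.1684]
ee_rot: [0.056, -3.136, 0.003]
force: [-0.7, -0.3, 0.2]
width: 1.002
grip_force: 0.0
```

```bash
python3 - <<'E'
from h import *
import cv2
W=vision.get_calibration('wrist');im=vision.capture('wrist');cv2.imwrite('pics/w1.png',im)
s=arm.get_state();print(s['position'],s['ee_rot'])
for p in ((.488,.066,.056),(.427,.0645,.056),(.591,.069,.022),(.647,.037,.022)):print(proj(W,p))
m=(im.max(2)<45).astype(np.uint8)
cs,_=cv2.findContours(m,0,2)
for c in cs:
    if cv2.contourArea(c)>300:print(cv2.contourArea(c),cv2.boundingRect(c),cv2.fitLine(c,2,0,.01,.01).ravel(),)
E
```

```text
[0.41941647 0.06748068 0.1700016 ] [ 5.46591200e-02 -3.13836048e+00  2.62383958e-03]
[253.39882132 248.47997069]
[253.85650291 190.72202689]
[253.69933679 310.76574113]
[227.35054353 346.75864791]
40076.0 (0, 233, 512, 151) [9.9883848e-01 4.8184037e-02 2.9947137e+02 3.0890601e+02]
759.0 (248, 172, 12, 96) [ 9.1658300e-03 -9.9995798e-01  2.5080556e+02  2.2350000e+02]
1378.0 (0, 45, 93, 26) [9.9925065e-01 3.8705453e-02 4.4268818e+01 6.0215054e+01]
```

View pics/w1.png

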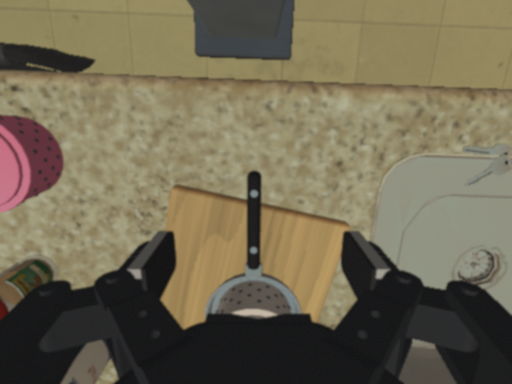

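The wrist view shows the handle with rivets at (254,194) and (254,250). The board's front corners are at (176,186) and (348,222).

```bash
python3 - <<'E'
from h import *
W=vision.get_calibration('wrist')
for a,z in (((176,187),.022),((347,223),.022),((254,194),.056),((254,250),.056),((254,172),.048)):print(np.round(onz(W,a,z)*1000,1))
E
```

```text
[437.1 -21.4  22. ]
[472.3 168.7  22. ]
[431.3  63.5  56. ]
[491.2  65.4  56. ]
[411.5  62.8  48. ]
```

>>> step_arm --rows '[{"grip": 0,"travel": [-0.155,-0.038,0.6],"yaw": 0},{"grip": 0,"travel": [-0.155,-0.038,0.6],"yaw": 0},{"grip": 0,"travel": [-0.155,-0.038,0.6],"yaw": 0},{"grip": 0,"travel": [-0.155,-0.038,0.6],"yaw": 0}]'

```text
clock: 2.32
position: [0.4381, 0.0614, 0.0991]
ee_rot: [0.048, -3.139, 0.003]
force: [-0.2, 0.4, 1.1]
width: 1.0
grip_force: 0.0
```

>>> step_arm --rows '[{"grip": 0,"travel": [0,0,0.3],"yaw": 0},{"grip": 0,"travel": [0,0,0.54],"yaw": 0},{"grip": 0,"travel": [0,0,0.54],"yaw": 0},{"grip": 0,"travel": [0,0,0.54],"yaw": 0},{"grip": 0,"travel": [0,0,0.54],"yaw": 0}]'

```text
clock: 2.73
position: [0.4404, 0.0633, 0.0382]
ee_rot: [-0.051, 3.137, 0.002]
force: [-0.2, 0.6, 0.8]
width: 1.0
grip_force: 0.0
```

>>> step_arm --rows '[{"grip": 0,"travel": [0,0,0.03],"yaw": 0},{"grip": 0,"travel": [0,0,0.03],"yaw": 0},{"grip": 0.5,"travel": [0,0,0.03],"yaw": 0},{"grip": 1,"travel": [0,0,0.03],"yaw": 0},{"grip": 1,"travel": [0,0,0.03],"yaw": 0},{"grip": 1,"travel": [0,0,0.03],"yaw": 0},{"grip": 1,"travel": [0,0,0.03],"yaw": 0},{"grip": 1,"travel": [0,0,0.03],"yaw": 0},{"grip": 1,"travel": [0,0,0.03],"yaw": 0},{"grip": 1,"travel": [0,0,0.03],"yaw": 0},{"grip": 1,"travel": [0,0,0.03],"yaw": 0},{"grip": 1,"travel": [0,0,0.03],"yaw": 0}]'

```text
clock: 3.73
position: [0.4386, 0.063, 0.0311]
ee_rot: [-0.051, 3.141, 0.0]
force: [-1.3, 0.1, 2.6]
width: 0.155
grip_force: 60.5
```

>>> step_arm --rows '[{"grip": 1,"travel": [-0.03,-0.02,0],"yaw": 0},{"grip": 1,"travel": [-0.07,-0.05,0],"yaw": 0},{"grip": 1,"travel": [-0.11,-0.08,0],"yaw": 0},{"grip": 1,"travel": [-0.15,-0.11,0],"yaw": 0},{"grip": 1,"travel": [-0.19,-0.14,0],"yaw": 0},{"grip": 1,"travel": [-0.23,-0.17,0],"yaw": 0},{"grip": 1,"travel": [-0.27,-0.2,0],"yaw": 0},{"grip": 1,"travel": [-0.31,-0.225,0],"yaw": 0},{"grip": 1,"travel": [-0.34,-0.245,0],"yaw": 0},{"grip": 1,"travel": [-0.35,-0.25,0],"yaw": 0},{"grip": 1,"travel": [-0.35,-0.25,0],"yaw": 0}]'

```text
clock: 4.65
position: [0.4817, 0.0344, 0.031]
ee_rot: [0.051, -3.141, -0.0]
force: [-1.9, 2.1, 4.0]
width: 0.151
grip_force: 60.7
```

```bash
python3 - <<'E'
from h import *
import cv2
f=lambda i,s:cv2.resize(i,None,fx=s,fy=s,interpolation=cv2.INTER_CUBIC)
a=f(vision.capture('top')[85:275,130:280],3);b=f(vision.capture('side')[160:310,155:285],2.6)
o=np.zeros((570,788,3),np.uint8);o[:,:450]=a;o[:390,450:]=b;cv2.imwrite('pics/c2.png',o)
E
```

```text
(no output)
```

View pics/c2.png

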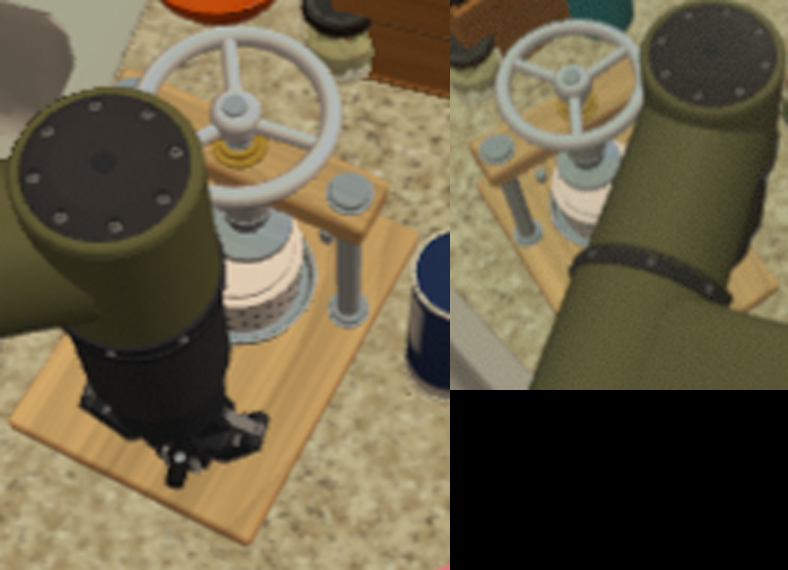

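>>> step_arm --rows '[{"grip": 1,"travel": [-0.02,-0.0045,0],"yaw": 0},{"grip": 1,"travel": [-0.04,-0.009,0],"yaw": 0},{"grip": 1,"travel": [-0.055,-0.0125,0],"yaw": 0},{"grip": 1,"travel": [-0.065,-0.0145,0],"yaw": 0},{"grip": 1,"travel": [-0.065,-0.0145,0],"yaw": 0}]'

```text
clock: 5.17
position: [0.489, 0.0327, 0.0309]
ee_rot: [0.051, -3.14, 0.001]
force: [-5.2, 1.3, 4.9]
width: 0.153
grip_force: 60.9
```

>>> step_arm --rows '[{"grip": 1,"travel": [-0.008,-0.0018,0],"yaw": 0},{"grip": 1,"travel": [-0.016,-0.0036,0],"yaw": 0},{"grip": 1,"travel": [-0.016,-0.0036,0],"yaw": 0}]'

```text
clock: 5.42
position: [0.4908, 0.0323, 0.0309]
ee_rot: [0.05, -3.14, 0.001]
force: [-5.4, 2.2, 4.3]
width: 0.152
grip_force: 60.9
```

>>> step_arm --rows '[{"grip": 1,"travel": [-0.008,-0.0018,0],"yaw": 0},{"grip": 1,"travel": [-0.016,-0.0036,0],"yaw": 0},{"grip": 1,"travel": [-0.016,-0.0036,0],"yaw": 0}]'

```text
clock: 5.67
position: [0.4927, 0.0319, 0.0309]
ee_rot: [0.05, -3.14, 0.001]
force: [-5.2, 1.2, 4.4]
width: 0.149
grip_force: 60.9
```

>>> step_arm --rows '[{"grip": 1,"travel": [-0.008,-0.0018,0],"yaw": 0},{"grip": 1,"travel": [-0.016,-0.0036,0],"yaw": 0},{"grip": 1,"travel": [-0.016,-0.0036,0],"yaw": 0}]'

```text
clock: 5.92
position: [0.4947, 0.0315, 0.0309]
ee_rot: [0.05, -3.14, 0.001]
force: [-5.1, 0.7, 4.0]
width: 0.15
grip_force: 60.9
```

>>> step_arm --rows '[{"grip": 1,"travel": [-0.008,-0.0018,0],"yaw": 0},{"grip": 1,"travel": [-0.016,-0.0036,0],"yaw": 0},{"grip": 1,"travel": [-0.016,-0.0036,0],"yaw": 0}]'

```text
clock: 6.17
position: [0.4966, 0.0312, 0.0309]
ee_rot: [0.051, -3.14, 0.001]
force: [-5.4, 0.9, 4.8]
width: 0.151
grip_force: 60.9
```

>>> step_arm --rows '[{"grip": 1,"travel": [-0.008,-0.0018,0],"yaw": 0},{"grip": 1,"travel": [-0.016,-0.0036,0],"yaw": 0},{"grip": 1,"travel": [-0.016,-0.0036,0],"yaw": 0}]'

```text
clock: 6.42
position: [0.4985, 0.0308, 0.0308]
ee_rot: [0.051, -3.14, 0.001]
force: [-5.4, 0.5, 4.1]
width: 0.15
grip_force: 60.9
```

>>> step_arm --rows '[{"grip": 1,"travel": [-0.008,-0.0018,0],"yaw": 0},{"grip": 1,"travel": [-0.016,-0.0036,0],"yaw": 0},{"grip": 1,"travel": [-0.016,-0.0036,0],"yaw": 0}]'

```text
clock: 6.67
position: [0.4995, 0.0304, 0.0306]
ee_rot: [0.051, -3.138, 0.001]
force: [-9.3, 2.5, 6.2]
width: 0.148
grip_force: 61.2
```

```bash
python3 - <<'E'
from h import *
import cv2
f=lambda i,s:cv2.resize(i,None,fx=s,fy=s,interpolation=cv2.INTER_CUBIC)
a=f(vision.capture('top')[130:210,180:280],5);b=f(vision.capture('side')[200:270,170:245],4)
o=np.zeros((400,800,3),np.uint8);o[:,:500]=a;o[:280,500:]=b;cv2.imwrite('pics/c3.png',o)
E
```

```text
(no output)
```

View pics/c3.png

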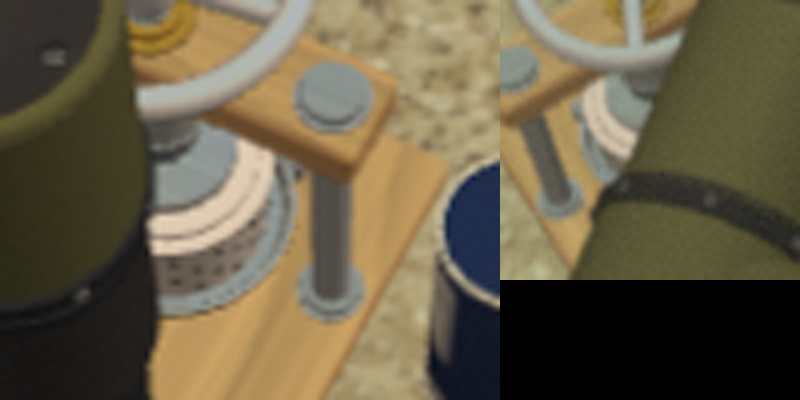

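The pan is under the plate, with its rim at the right pin (290,172 in the crop). The force has started to rise, so I push slightly more to seat it on both pins.

>>> step_arm --rows '[{"grip": 1,"travel": [-0.008,-0.0018,0],"yaw": 0},{"grip": 1,"travel": [-0.016,-0.0036,0],"yaw": 0},{"grip": 1,"travel": [-0.016,-0.0036,0],"yaw": 0}]'

```text
clock: 7.02
position: [0.5, 0.0301, 0.0303]
ee_rot: [0.051, -3.134, 0.001]
force: [-17.2, 2.7, 10.5]
width: 0.149
grip_force: 61.9
```

>>> step_arm --rows '[{"grip": 1,"travel": [-0.008,-0.0018,0],"yaw": 0},{"grip": 1,"travel": [-0.016,-0.0036,0],"yaw": 0},{"grip": 1,"travel": [-0.016,-0.0036,0],"yaw": 0}]'

```text
clock: 7.27
position: [0.5002, 0.0297, 0.0301]
ee_rot: [0.052, -3.13, 0.002]
force: [-26.8, 4.4, 15.4]
width: 0.151
grip_force: 62.8
```

>>> step_arm --rows '[{"grip": 1,"travel": [0.034,0.0075,0],"yaw": 0},{"grip": 1,"travel": [0.034,0.0075,0],"yaw": 0},{"grip": 0.6,"travel": [0.034,0.0075,0],"yaw": 0},{"grip": 0.2,"travel": [0.034,0.0075,0],"yaw": 0},{"grip": 0,"travel": [0.034,0.0075,0],"yaw": 0},{"grip": 0,"travel": [0.034,0.0075,0],"yaw": 0},{"grip": 0,"travel": [0.034,0.0075,0],"yaw": 0},{"grip": 0,"travel": [0.034,0.0075,-0.2],"yaw": 0},{"grip": 0,"travel": [0.034,0.0075,-0.5],"yaw": 0},{"grip": 0,"travel": [0.034,0.0075,-0.5],"yaw": 0}]'

```text
clock: 8.1
position: [0.5042, 0.0308, 0.0981]
ee_rot: [-0.051, 3.131, 0.001]
force: [1.9, -0.6, 1.7]
width: 0.997
grip_force: 0.0
```

>>> step_arm --rows '[{"grip": 0,"travel": [0.8,-0.3,-0.2],"yaw": 0},{"grip": 0,"travel": [0.8,-0.8,-1],"yaw": 0},{"grip": 0,"travel": [0.8,-0.8,-1],"yaw": 0},{"grip": 0,"travel": [0.8,-0.8,-1],"yaw": 0},{"grip": 0,"travel": [0.8,-0.8,-1],"yaw": 0}]'

```text
clock: 8.52
position: [0.4075, -0.0703, 0.215]
ee_rot: [-0.049, 3.136, -0.0]
force: [1.8, 0.3, 0.4]
width: 1.003
grip_force: 0.0
```

>>> step_arm --rows '[{"grip": 0,"travel": [0,-0.8,-1],"yaw": 0},{"grip": 0,"travel": [0,-0.8,-1],"yaw": 0},{"grip": 0,"travel": [0,-0.8,-1],"yaw": 0},{"grip": 0,"travel": [0,-0.8,-1],"yaw": 0},{"grip": 0,"travel": [0,-0.8,-1],"yaw": 0}]'

```text
clock: 8.93
position: [0.4116, -0.1676, 0.3361]
ee_rot: [-0.044, 3.134, -0.004]
force: [-0.2, -0.6, 0.5]
width: 0.999
grip_force: 0.0
```

```bash
python3 - <<'E'
from h import *
import cv2
f=lambda i,s:cv2.resize(i,None,fx=s,fy=s,interpolation=cv2.INTER_CUBIC)
t=vision.capture('top');s=vision.capture('side');cv2.imwrite('pics/t4.png',t);cv2.imwrite('pics/s4.png',s)
a=f(t[85:275,130:280],3);b=f(s[160:310,155:285],2.6)
o=np.zeros((570,788,3),np.uint8);o[:,:450]=a;o[:390,450:]=b;cv2.imwrite('pics/c4.png',o)
st=arm.get_state();print(st['clock'],np.round(st['joint_positions'],3),st['position'])
E
```

```text
9.0333 [ 0.078 -0.343 -0.072 -0.    -1.841 -1.618] [ 0.41128964 -0.16494409  0.33135684]
```

View pics/c4.png

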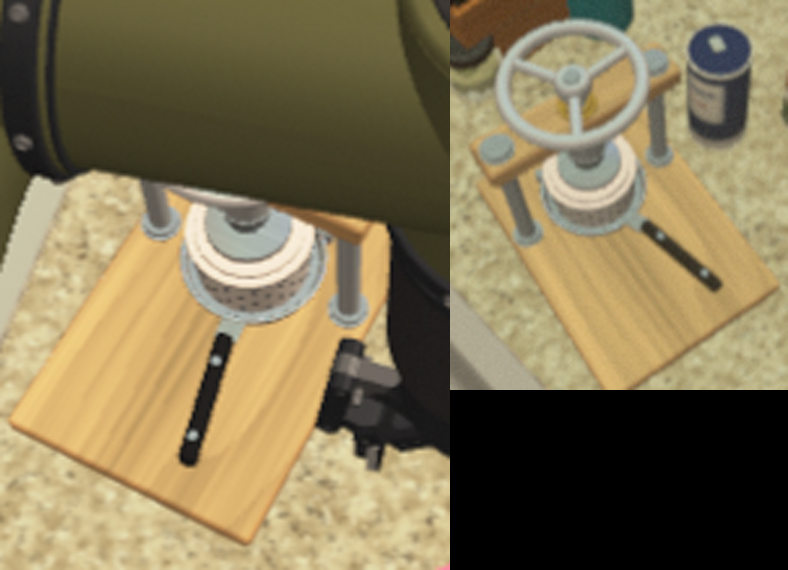

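The pan sits between the columns and the plate hangs over the lid: side crop lid about (589,170), plate about (588,160), column feet (527,235) and (659,157). I check centring against the columns in numbers.

```bash
python3 - <<'E'
from h import *
T=vision.get_calibration('top');S=vision.get_calibration('side')
t=lambda x,y:(x/3+130-.33,y/3+85-.33); s=lambda x,y:((x-450)/2.6+155-.3,y/2.6+160-.3)
P=lambda n,v:print(n,np.round(np.asarray(v)*1000,1))
P('footL t',onz(T,t(160,222),.026));P('footR t',onz(T,t(347,311),.026))
P('footL s',onz(S,s(527,233),.026));P('footR s',onz(S,s(659,156),.026))
for n,a,b in (('r1',(217,361),(656,234)),('r2',(191,436),(705,273))):P(n+'t',onz(T,t(*a),.056));P(n+'s',onz(S,s(*b),.056))
# pan rim outer extents, mould lid extents
P('rimL s',onz(S,s(538,180),.035));P('rimR s',onz(S,s(645,190),.035))
P('rimL t',onz(T,t(180,258),.035));P('rimR t',onz(T,t(326,255),.035))
P('lidL s',onz(S,s(541,172),.084));P('lidR s',onz(S,s(637,172),.084))
P('lidL t',onz(T,t(184,240),.084));P('lidR t',onz(T,t(314,248),.084))
P('hub s',onz(S,s(571,80),.248))
for p in ((-.083,),(.083,)):pass
E
```

```text
footL t [662.9 116.9  26. ]
footR t [629.3 -45.9  26. ]
footL s [662.9 121.6  26. ]
footR s [629.7 -39.9  26. ]
r1t [550.2  30.4  56. ]
r1s [554.1  36.6  56. ]
r2t [489.8  29.9  56. ]
r2s [489.4  31.9  56. ]
rimL s [698.2  75.2  35. ]
rimR s [606.7   3.   35. ]
rimL t [632.8  89.1  35. ]
rimR t [666.7 -18.2  35. ]
lidL s [677.8  78.8  84. ]
lidR s [607.4  10.3  84. ]
lidL t [624.9  78.3  84. ]
lidR t [645.2 -15.7  84. ]
hub s [643.5  42.3 248. ]
```

Geometry is consistent: axis about (646,38) mm, and the push force at the end lay along the press x axis, so both pins are touched. Next I go above the hub and pre-turn counter-clockwise.

>>> step_arm --rows '[{"grip": 0.4,"travel": [-1,0.82,0],"yaw": 0},{"grip": 0.4,"travel": [-1,0.82,0],"yaw": 0},{"grip": 0.4,"travel": [-1,0.82,0],"yaw": 0},{"grip": 0.4,"travel": [-1,0.82,0],"yaw": 0},{"grip": 0.4,"travel": [-1,0.82,0],"yaw": 0}]'

```text
clock: 9.45
position: [0.53, -0.0578, 0.3263]
ee_rot: [0.057, -3.134, -0.001]
force: [0.1, -0.5, -1.9]
width: 0.606
grip_force: 0.0
```

>>> step_arm --rows '[{"grip": 0.4,"travel": [-1,0.82,0],"yaw": 0},{"grip": 0.4,"travel": [-1,0.82,0],"yaw": 0},{"grip": 0.4,"travel": [-1,0.82,0],"yaw": 0},{"grip": 0.4,"travel": [-1,0.82,0],"yaw": 0},{"grip": 0.4,"travel": [-1,0.82,0],"yaw": 0}]'

```text
clock: 9.87
position: [0.6466, 0.0449, 0.3244]
ee_rot: [0.057, -3.133, 0.002]
force: [0.9, -0.2, -1.3]
width: 0.596
grip_force: 0.0
```

>>> step_arm --rows '[{"grip": 0.4,"travel": [0,0,0],"yaw": -1},{"grip": 0.4,"travel": [0,0,0],"yaw": -1},{"grip": 0.4,"travel": [0,0,0],"yaw": -1},{"grip": 0.4,"travel": [0,0,0],"yaw": -1},{"grip": 0.4,"travel": [0,0,0],"yaw": -1}]'

```text
clock: 10.28
position: [0.644, 0.0406, 0.3299]
ee_rot: [0.87, -3.017, -0.0]
force: [0.2, 0.2, -0.7]
width: 0.599
grip_force: 0.0
```

```bash
python3 -c "
from cell import arm
s=arm.get_state();print(s['clock'],s['joint_positions'].round(3) if hasattr(s['joint_positions'],'round') else s['joint_positions'],s['position'],s['width'])"
```

```text
10.2833 [ 0.372  0.2    0.44  -0.    -1.812 -1.382] [0.64396459 0.040611   0.3299004 ] 0.5992320666804554
```

>>> step_arm --rows '[{"grip": 0.4,"yaw": -1,"travel": [0,0,0]},{"grip": 0.4,"yaw": -1,"travel": [0,0,0]},{"grip": 0.4,"yaw": -1,"travel": [0,0,0]},{"grip": 0.4,"yaw": -1,"travel": [0,0,0]},{"grip": 0.4,"yaw": -1,"travel": [0,0,0]}]'

```text
clock: 10.7
position: [0.6441, 0.0404, 0.3303]
ee_rot: [1.618, -2.692, -0.001]
force: [-0.2, 0.6, -0.4]
width: 0.601
grip_force: 0.0
```

>>> step_arm --rows '[{"grip": 0.4,"yaw": -1,"travel": [0,0,0]},{"grip": 0.4,"yaw": -1,"travel": [0,0,0]},{"grip": 0.4,"yaw": -1,"travel": [0,0,0]},{"grip": 0.4,"yaw": -1,"travel": [0,0,0]},{"grip": 0.4,"yaw": -1,"travel": [0,0,0]}]'

```text
clock: 11.12
position: [0.6442, 0.0403, 0.3305]
ee_rot: [2.257, -2.184, -0.001]
force: [0.8, 0.2, 0.8]
width: 0.601
grip_force: 0.0
```

>>> step_arm --rows '[{"grip": 0.4,"yaw": -1,"travel": [0,0,0]},{"grip": 0.4,"yaw": -1,"travel": [0,0,0]},{"grip": 0.4,"yaw": -1,"travel": [0,0,0]},{"grip": 0.4,"yaw": -1,"travel": [0,0,0]},{"grip": 0.4,"yaw": -1,"travel": [0,0,0]}]'

```text
clock: 11.53
position: [0.6443, 0.0402, 0.3306]
ee_rot: [2.745, -1.528, -0.001]
force: [-0.0, -0.9, -0.3]
width: 0.603
grip_force: 0.0
```

>>> step_arm --rows '[{"grip": 0.4,"yaw": -1,"travel": [0,0,0]},{"grip": 0.4,"yaw": -1,"travel": [0,0,0]},{"grip": 0.4,"yaw": -1,"travel": [0,0,0]},{"grip": 0.4,"yaw": -1,"travel": [0,0,0]},{"grip": 0.4,"yaw": -1,"travel": [0,0,0]}]'

```text
clock: 11.95
position: [0.6444, 0.0402, 0.3307]
ee_rot: [3.047, -0.767, -0.001]
force: [0.1, -0.0, 0.3]
width: 0.6
grip_force: 0.0
```

>>> step_arm --rows '[{"grip": 0.4,"yaw": -1,"travel": [0,0,0]},{"grip": 0.4,"yaw": -1,"travel": [0,0,0]},{"grip": 0.4,"yaw": -1,"travel": [0,0,0]},{"grip": 0.4,"yaw": -1,"travel": [0,0,0]},{"grip": 0.4,"yaw": -1,"travel": [0,0,0]}]'

```text
clock: 12.37
position: [0.6444, 0.0401, 0.3307]
ee_rot: [-3.141, -0.047, 0.0]
force: [0.1, 0.1, -0.4]
width: 0.602
grip_force: 0.0
```

>>> step_arm --rows '[{"grip": 0.4,"yaw": -1,"travel": [0,0,0]},{"grip": 0.4,"yaw": -1,"travel": [0,0,0]},{"grip": 0.4,"yaw": -1,"travel": [0,0,0]},{"grip": 0.4,"yaw": -1,"travel": [0,0,0]},{"grip": 0.4,"yaw": -1,"travel": [0,0,0]}]'

```text
clock: 12.78
position: [0.6444, 0.0401, 0.3308]
ee_rot: [-3.022, -0.858, 0.0]
force: [-0.2, -0.1, -0.1]
width: 0.604
grip_force: 0.0
```

>>> step_arm --rows '[{"grip": 0.4,"yaw": -1,"travel": [0,0,0]},{"grip": 0.4,"yaw": -1,"travel": [0,0,0]},{"grip": 0.4,"yaw": -1,"travel": [0,0,0]},{"grip": 0.4,"yaw": -1,"travel": [0,0,0]},{"grip": 0.4,"yaw": -1,"travel": [0,0,0]}]'

```text
clock: 13.2
position: [0.6445, 0.0401, 0.3308]
ee_rot: [-2.697, -1.61, 0.0]
force: [0.1, -0.2, -0.1]
width: 0.598
grip_force: 0.0
```

>>> step_arm --rows '[{"grip": 0.4,"yaw": -0.7,"travel": [0,0,0]},{"grip": 0.4,"yaw": -0.7,"travel": [0,0,0]},{"grip": 0.4,"yaw": -0.7,"travel": [0,0,0]},{"grip": 0.4,"yaw": -0.7,"travel": [0,0,0]},{"grip": 0.4,"yaw": -0.7,"travel": [0,0,0]}]'

```text
clock: 13.62
position: [0.6445, 0.0401, 0.3309]
ee_rot: [-2.365, -2.068, 0.0]
force: [0.2, -0.0, 0.6]
width: 0.603
grip_force: 0.0
```

```bash
python3 - <<'E'
from h import *
import cv2
from scipy.spatial.transform import Rotation as R
f=lambda i,s:cv2.resize(i,None,fx=s,fy=s,interpolation=cv2.INTER_CUBIC)
t=vision.capture('top');s=vision.capture('side');w=vision.capture('wrist')
for n,i in zip('tsw',(t,s,w)):cv2.imwrite(f'pics/{n}5.png',i)
st=arm.get_state();print(st['clock'],np.round(st['joint_positions'],3),np.round(st['position'],4),R.from_rotvec(st['ee_rot']).as_matrix().round(3))
W=vision.get_calibration('wrist');print(proj(W,(.646,.038,.248)))
o=np.zeros((600,790,3),np.uint8);o[:384,:512]=w;a=f(s[150:260,150:290],1.95);o[384:384+a.shape[0],:a.shape[1]]=a;b=f(t[85:195,140:280],1.95);o[384:384+b.shape[0],300:300+b.shape[1]]=b;cv2.imwrite('pics/c5.png',o)
E
```

```text
13.7667 [ 0.371  0.201  0.442 -0.    -1.812  2.64 ] [0.6445 0.0401 0.3309] [[ 0.129  0.992 -0.   ]
 [ 0.992 -0.129  0.   ]
 [ 0.    -0.    -1.   ]]
[259.86712999 193.63898092]
```

View pics/c5.png

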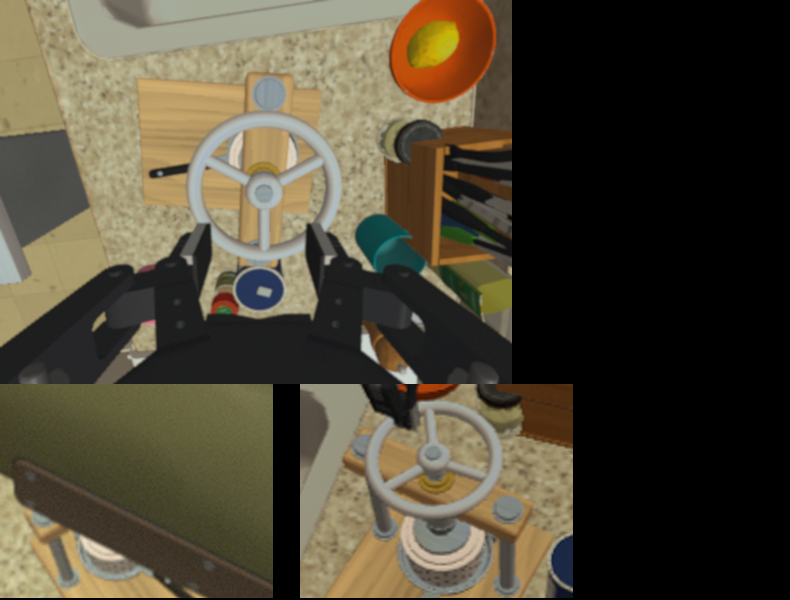

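In the wrist view the hub centre is at (264,191) and the wheel is undisturbed. The top view (bottom inset) shows the plate centred over the lid.

```bash
python3 - <<'E'
from h import *
W=vision.get_calibration('wrist')
print(onz(W,(264,191.5),.248),onz(W,(264.5,186),.243))
E
```

```text
[0.64970352 0.03943055 0.248     ] [0.65064084 0.04273298 0.243     ]
```

>>> step_arm --rows '[{"grip": 0.5,"travel": [-0.009,0.033,0.2],"yaw": 0},{"grip": 0.5,"travel": [-0.009,0.033,0.4],"yaw": 0},{"grip": 0.5,"travel": [-0.009,0.033,0.6],"yaw": 0},{"grip": 0.5,"travel": [-0.009,0.033,0.6],"yaw": 0},{"grip": 0.5,"travel": [-0.009,0.033,0.6],"yaw": 0},{"grip": 0.5,"travel": [-0.009,0.033,0.6],"yaw": 0}]'

```text
clock: 14.27
position: [0.6487, 0.0382, 0.261]
ee_rot: [2.356, 2.076, 0.002]
force: [-0.6, 0.1, 1.4]
width: 0.502
grip_force: 0.0
```

>>> step_arm --rows '[{"grip": 0.5,"travel": [0,0,0.025],"yaw": 0},{"grip": 0.5,"travel": [0,0,0.05],"yaw": 0},{"grip": 0.5,"travel": [0,0,0.05],"yaw": 0}]'

```text
clock: 14.52
position: [0.6484, 0.0387, 0.2532]
ee_rot: [-2.356, -2.078, -0.001]
force: [-0.9, 0.3, -0.3]
width: 0.499
grip_force: 0.0
```

>>> step_arm --rows '[{"grip": 0.5,"travel": [0,0,0.02],"yaw": 0},{"grip": 0.5,"travel": [0,0,0.03],"yaw": 0},{"grip": 0.5,"travel": [0,0,0.03],"yaw": 0}]'

```text
clock: 14.77
position: [0.6482, 0.0386, 0.249]
ee_rot: [-2.355, -2.078, 0.001]
force: [0.4, 0.8, 1.2]
width: 0.506
grip_force: 0.0
```

>>> step_arm --rows '[{"grip": 0.5,"travel": [0,0,0.02],"yaw": 0},{"grip": 0.5,"travel": [0,0,0.03],"yaw": 0},{"grip": 0.5,"travel": [0,0,0.03],"yaw": 0}]'

```text
clock: 15.02
position: [0.6482, 0.0385, 0.2452]
ee_rot: [-2.355, -2.078, 0.001]
force: [0.1, 0.3, 0.4]
width: 0.504
grip_force: 0.0
```

>>> step_arm --rows '[{"grip": 0.5,"travel": [0,0,0.02],"yaw": 0},{"grip": 0.5,"travel": [0,0,0.025],"yaw": 0},{"grip": 0.5,"travel": [0,0,0.025],"yaw": 0}]'

```text
clock: 15.27
position: [0.6482, 0.0385, 0.2423]
ee_rot: [-2.355, -2.078, 0.001]
force: [0.1, -0.3, -0.0]
width: 0.502
grip_force: 0.0
```

>>> step_arm --rows '[{"grip": 0.5,"travel": [0,0,0.02],"yaw": 0},{"grip": 0.5,"travel": [0,0,0.02],"yaw": 0},{"grip": 0.5,"travel": [0,0,0.02],"yaw": 0}]'

```text
clock: 15.52
position: [0.6482, 0.0385, 0.2401]
ee_rot: [-2.356, -2.078, 0.0]
force: [0.2, 0.9, -0.1]
width: 0.501
grip_force: 0.0
```

>>> step_arm --rows '[{"grip": 0.5,"travel": [0,0,0.02],"yaw": 0},{"grip": 0.5,"travel": [0,0,0.02],"yaw": 0},{"grip": 0.5,"travel": [0,0,0.02],"yaw": 0}]'

```text
clock: 15.77
position: [0.6482, 0.0385, 0.2376]
ee_rot: [-2.355, -2.078, 0.001]
force: [0.7, 0.4, 0.6]
width: 0.498
grip_force: 0.0
```

>>> step_arm --rows '[{"grip": 0.6,"travel": [0,0,0.005],"yaw": 0},{"grip": 0.8,"travel": [0,0,0.005],"yaw": 0},{"grip": 1,"travel": [0,0,0.005],"yaw": 0},{"grip": 1,"travel": [0,0,0.005],"yaw": 0},{"grip": 1,"travel": [0,0,0.005],"yaw": 0}]'

```text
clock: 16.18
position: [0.649, 0.0384, 0.2381]
ee_rot: [2.355, 2.077, 0.003]
force: [4.1, -1.1, 2.9]
width: 0.342
grip_force: 59.3
```

>>> step_arm --rows '[{"grip": 1,"travel": [0,0,0.003],"yaw": 0.2},{"grip": 1,"travel": [0,0,0.006],"yaw": 0.4},{"grip": 1,"travel": [0,0,0.008],"yaw": 0.6},{"grip": 1,"travel": [0,0,0.011],"yaw": 0.8},{"grip": 1,"travel": [0,0,0.014],"yaw": 1},{"grip": 1,"travel": [0,0,0.014],"yaw": 1}]'

```text
clock: 16.68
position: [0.6496, 0.0382, 0.2364]
ee_rot: [2.816, 1.389, 0.005]
force: [7.2, -1.1, 2.1]
width: 0.342
grip_force: 59.1
```

```bash
cat > look.py <<'E'
import sys,cv2
from h import *
n=sys.argv[1];t=vision.capture('top');cv2.imwrite(f'pics/t_{n}.png',t);cv2.imwrite(f'pics/w_{n}.png',vision.capture('wrist'))
s=arm.get_state();print(s['clock'],'tz',np.round(s['wrist_torque'],3),'q6',np.round(s['joint_positions'][5],3),'e6',np.round(s['joint_efforts'][5],3),np.round(s['position'],4),np.round(s['force'],1))
# plate/lid appearance shift against the picture before turning
r=cv2.imread('pics/t5.png')
for k,(x,y,w,h) in dict(plate=(200,152,30,14),wheel=(170,90,80,75)).items():
    T=r[y:y+h,x:x+w].astype(np.float32).mean(2);C=t[y:y+h,x:x+w].astype(np.float32).mean(2)
    print(k,np.round(cv2.phaseCorrelate(T,C,cv2.createHanningWindow((w,h),cv2.CV_32F)),2),'absdiff',np.abs(T-C).mean().round(1))
E
python3 look.py a
```

```text
16.7833 tz [-0.51  -2.774 -0.196] q6 2.126 e6 0.052 [0.6495 0.0382 0.2364] [ 8.6 -2.1  1.5]Traceback (most recent call last):
  File "look.py", line 9, in <module>
    print(k,np.round(cv2.phaseCorrelate(T,C,cv2.createHanningWindow((w,h),cv2.CV_32F)),2),'absdiff',np.abs(T-C).mean().round(1))
            ~~~~~~~~^^^^^^^^^^^^^^^^^^^^^^^^^^^^^^^^^^^^^^^^^^^^^^^^^^^^^^^^^^^^^^^^^^^^^
    return _wrapfunc(a, 'round', decimals=decimals, out=out)
    return _wrapit(obj, method, *args, **kwds)
    conv = _array_converter(obj)
ValueError: setting an array element with a sequence. The requested array has an inhomogeneous shape after 1 dimensions. The detected shape was (2,) + inhomogeneous part.
```

```bash
cat > look.py <<'E'
import sys,cv2
from h import *
n=sys.argv[1];t=vision.capture('top');cv2.imwrite(f'pics/t_{n}.png',t);w=vision.capture('wrist');cv2.imwrite(f'pics/w_{n}.png',w)
s=arm.get_state();print(round(s['clock'],2),'torque',np.round(s['wrist_torque'],3),'q6',np.round(s['joint_positions'][5],3),np.round(s['position'],4),np.round(s['force'],1))
T=vision.get_calibration('top');W=vision.get_calibration('wrist')
def prof(im,c,z):
    out=[]
    for a in range(0,360,5):
        v=[]
        for r in (.036,.042,.048):
            u=proj(c,(.65+r*np.cos(np.radians(a)),.039+r*np.sin(np.radians(a)),z))
            if 0<=u[0]<511 and 0<=u[1]<383:v.append(cv2.getRectSubPix(im,(1,1),tuple(map(float,u))).mean())
        out.append(np.median(v) if v else 0)
    return np.round(out).astype(int)
z=float(sys.argv[2])
print(*prof(cv2.imread('pics/t5.png'),T,.238));print(*prof(t,T,z))
E
python3 look.py a 0.236
```

```text
16.88 torque [-0.53  -2.713 -0.136] q6 2.126 [0.6496 0.0382 0.2364] [ 7.4 -0.8  1.7]
132 132 132 160 161 121 128 95 83 54 23 42 124 123 130 134 135 134 126 122 122 123 125 127 128 131 129 127 126 157 157 134 94 104 103 105 104 98 95 90 91 94 96 97 90 102 120 123 125 124 100 121 156 155 143 147 140 133 132 132 132 137 149 136 127 133 145 138 128 123 128 133
19 21 73 110 54 21 20 18 19 21 21 24 24 36 56 63 37 27 20 20 21 47 130 163 148 107 124 127 124 120 113 107 102 99 98 100 103 100 100 89 88 88 92 97 98 109 143 165 141 128 129 131 138 140 143 151 147 137 136 136 133 135 151 144 128 133 146 119 60 22 21 18
```

```bash
cat > plate.py <<'E'
import sys,cv2
from h import *
T=vision.get_calibration('top')
u=proj(T,(.65-.032,.044,.089)); print('px',u.round(1))
for n in sys.argv[1:]:
    im=cv2.imread(f'pics/{n}.png').astype(float);x,y=int(u[0]),int(u[1])
    p=(im[y-12:y+22,x-5:x+6,2]-im[y-12:y+22,x-5:x+6,0]).mean(1)
    # first rise of red-blue through 0 = plate edge -> lid
    i=[k for k in range(len(p)-1) if p[k]<0<=p[k+1]]
    print(n,[round(y-12+k+(-p[k])/(p[k+1]-p[k]),2) for k in i]);print(*p.round().astype(int))
E
python3 plate.py t5 t_a
```

```text
px [204.6 170.1]
t5 []
6 6 6 6 6 7 8 9 12 14 16 21 26 32 38 42 42 40 38 38 36 31 23 17 20 19 15 12 11 7 5 14 29 36
t_a []
7 7 6 6 6 7 8 9 12 13 16 20 25 32 38 43 42 41 39 39 37 32 23 18 20 19 14 12 11 7 6 15 30 37
```

>>> step_arm --rows '[{"grip": 1,"travel": [0.008,0.01,0.003],"yaw": 0.2},{"grip": 1,"travel": [0.008,0.01,0.006],"yaw": 0.4},{"grip": 1,"travel": [0.008,0.01,0.008],"yaw": 0.6},{"grip": 1,"travel": [0.008,0.01,0.011],"yaw": 0.8},{"grip": 1,"travel": [0.008,0.01,0.014],"yaw": 1},{"grip": 1,"travel": [0.008,0.01,0.014],"yaw": 1}]'

```text
clock: 17.38
position: [0.6501, 0.0377, 0.2347]
ee_rot: [3.079, 0.615, 0.001]
force: [3.7, -2.9, 3.4]
width: 0.339
grip_force: 59.8
```

```bash
python3 look.py b 0.234; python3 plate.py t_b
```

```text
17.48 torque [-1.358 -1.318 -0.198] q6 1.607 [0.6501 0.0377 0.2347] [ 3.9 -3.9  3.1]
132 132 132 160 161 121 128 95 83 54 23 42 124 123 130 134 135 134 126 122 122 123 125 127 128 131 129 127 126 157 157 134 94 104 103 105 104 98 95 90 91 94 96 97 90 102 120 123 125 124 100 121 156 155 143 147 140 133 132 132 132 137 149 136 127 133 145 138 128 123 128 133
18 65 86 78 82 96 86 77 27 18 15 18 21 29 18 24 65 104 112 111 125 128 129 130 133 132 130 124 121 115 107 101 94 90 89 90 96 97 102 100 124 163 152 118 107 119 131 128 126 129 126 132 136 140 141 148 150 140 136 136 133 123 135 162 127 43 18 21 23 17 18 19
px [204.6 170.1]
t_b []
8 6 7 6 6 6 7 9 11 13 16 19 24 30 35 41 43 42 39 39 37 32 23 17 20 19 15 12 11 7 5 14 30 37
```

```bash
cat > plate.py <<'E'
import sys,cv2
from h import *
R={}
for n in sys.argv[1:]:
    im=cv2.imread(f'pics/{n}.png').astype(np.float32);d=cv2.GaussianBlur(im[...,2]-im[...,0],(3,3),0)
    e=[]
    for x in range(196,232):
        p=d[155:190,x];k=next((k for k in range(8,30) if p[k]<22<=p[k+1]),None)
        e.append(155+k+(22-p[k])/(p[k+1]-p[k]) if k is not None else np.nan)
    R[n]=np.array(e)
b=R[sys.argv[1]];print(b.round(1))
for n in R:
    q=(R[n]-b);q=q[np.abs(q)<6];print(n,'mean',q.mean().round(2),'median',np.median(q).round(2),len(q))
E
python3 plate.py t5 t_a t_b
```

```text
[184.9   nan   nan 163.8 165.5 167.1 168.1 168.9 169.6 170.1 170.6 171.1
 171.4 171.5 171.7 171.8 171.8 171.7 171.7 171.5 171.3 171.  170.6 170.3
 169.7 169.1 168.5 167.7 166.6 165.1 163.4   nan   nan   nan   nan   nan]
t5 mean 0.0 median 0.0 29
t_a mean 0.28 median 0.28 29
t_b mean 0.61 median 0.64 29
```

>>> step_arm --rows '[{"grip": 1,"travel": [0,0,0.003],"yaw": 0.2},{"grip": 1,"travel": [0,0,0.006],"yaw": 0.4},{"grip": 1,"travel": [0,0,0.008],"yaw": 0.6},{"grip": 1,"travel": [0,0,0.011],"yaw": 0.8},{"grip": 1,"travel": [0,0,0.014],"yaw": 1},{"grip": 1,"travel": [0,0,0.014],"yaw": 1}]'

```text
clock: 17.98
position: [0.6502, 0.0371, 0.233]
ee_rot: [3.133, -0.2, 0.002]
force: [3.9, -6.3, 2.7]
width: 0.338
grip_force: 59.8
```

```bash
python3 look.py c 0.232|head -1; python3 plate.py t5 t_a t_b t_c
```

```text
18.08 torque [-2.026 -1.579 -0.187] q6 1.083 [0.6502 0.0371 0.233 ] [ 4.1 -5.6  3.4]
[184.9   nan   nan 163.8 165.5 167.1 168.1 168.9 169.6 170.1 170.6 171.1
 171.4 171.5 171.7 171.8 171.8 171.7 171.7 171.5 171.3 171.  170.6 170.3
 169.7 169.1 168.5 167.7 166.6 165.1 163.4   nan   nan   nan   nan   nan]
t5 mean 0.0 median 0.0 29
t_a mean 0.28 median 0.28 29
t_b mean 0.61 median 0.64 29
t_c mean 0.77 median 0.85 29
```

>>> step_arm --rows '[{"grip": 1,"travel": [0.008,0.009,0.003],"yaw": 0.2},{"grip": 1,"travel": [0.008,0.009,0.006],"yaw": 0.4},{"grip": 1,"travel": [0.008,0.009,0.008],"yaw": 0.6},{"grip": 1,"travel": [0.008,0.009,0.011],"yaw": 0.8},{"grip": 1,"travel": [0.008,0.009,0.014],"yaw": 1},{"grip": 1,"travel": [0.008,0.009,0.014],"yaw": 1}]'

```text
clock: 18.58
position: [0.65, 0.0363, 0.2314]
ee_rot: [2.975, -1.004, -0.001]
force: [-0.2, -3.3, 4.4]
width: 0.338
grip_force: 60.2
```

```bash
python3 look.py d 0.230; python3 plate.py t5 t_c t_d|tail -3
```

```text
18.68 torque [-1.336  0.26  -0.148] q6 0.562 [0.65   0.0364 0.2314] [-1.1 -4.3  5.5]
132 132 132 160 161 121 128 95 83 54 23 42 124 123 130 134 135 134 126 122 122 123 125 127 128 131 129 127 126 157 157 134 94 104 103 105 104 98 95 90 91 94 96 97 90 102 120 123 125 124 100 121 156 155 143 147 140 133 132 132 132 137 149 136 127 133 145 138 128 123 128 133
20 17 15 16 19 23 20 20 26 38 88 115 129 129 135 131 138 127 125 125 126 128 129 130 132 131 124 121 126 164 157 121 82 97 97 89 80 84 91 97 101 99 115 117 122 132 132 131 126 128 103 116 155 161 143 143 149 127 125 90 40 53 67 73 76 82 82 82 82 78 60 24
t5 mean 0.0 median 0.0 29
t_c mean 0.77 median 0.85 29
t_d mean 0.78 median 0.85 29
```

The plate edge stopped moving between steps c and d. First touch was therefore at about 78° of wheel turn and the target is about 258°, so 138° more.

>>> step_arm --rows '[{"grip": 1,"travel": [0.004,0.005,0.003],"yaw": 0.2},{"grip": 1,"travel": [0.004,0.005,0.006],"yaw": 0.4},{"grip": 1,"travel": [0.004,0.005,0.008],"yaw": 0.6},{"grip": 1,"travel": [0.004,0.005,0.011],"yaw": 0.8},{"grip": 1,"travel": [0.004,0.005,0.014],"yaw": 1},{"grip": 1,"travel": [0.004,0.005,0.014],"yaw": 1}]'

```text
clock: 19.18
position: [0.6495, 0.0359, 0.2297]
ee_rot: [2.614, -1.739, -0.002]
force: [-4.1, -2.3, 6.4]
width: 0.339
grip_force: 60.4
```

>>> step_arm --rows '[{"grip": 1,"travel": [0,0,0.003],"yaw": 0.2},{"grip": 1,"travel": [0,0,0.006],"yaw": 0.4},{"grip": 1,"travel": [0,0,0.008],"yaw": 0.6},{"grip": 1,"travel": [0,0,0.011],"yaw": 0.8},{"grip": 1,"travel": [0,0,0.014],"yaw": 1},{"grip": 1,"travel": [0,0,0.014],"yaw": 1}]'

```text
clock: 19.68
position: [0.6489, 0.0358, 0.228]
ee_rot: [2.074, -2.355, -0.002]
force: [-5.8, -2.7, 7.5]
width: 0.341
grip_force: 60.6
```

```bash
python3 look.py e 0.227|sed -n '1p;3p'; python3 plate.py t5 t_e|tail -1
```

```text
19.78 torque [-0.827  2.102 -0.162] q6 -0.484 [0.6489 0.0358 0.228 ] [-5.4 -2.4  7.1]
19 23 21 19 21 23 22 22 23 34 66 60 71 78 99 100 71 78 52 68 49 71 125 133 130 126 122 114 103 91 79 85 103 109 108 109 98 84 82 84 123 163 156 120 122 130 131 131 127 127 128 127 130 131 136 143 146 150 140 136 136 120 130 159 162 131 127 138 142 127 69 23
t_e mean 0.78 median 0.85 29
```

>>> step_arm --rows '[{"grip": 1,"travel": [0.004,0.008,0.003],"yaw": 0.2},{"grip": 1,"travel": [0.004,0.008,0.006],"yaw": 0.4},{"grip": 1,"travel": [0.004,0.008,0.008],"yaw": 0.6},{"grip": 1,"travel": [0.004,0.008,0.011],"yaw": 0.8},{"grip": 1,"travel": [0.004,0.008,0.014],"yaw": 1},{"grip": 1,"travel": [0.004,0.008,0.014],"yaw": 1}]'

```text
clock: 20.28
position: [0.6482, 0.036, 0.2264]
ee_rot: [1.395, -2.812, -0.001]
force: [-5.0, -1.1, 7.0]
width: 0.34
grip_force: 60.6
```

>>> step_arm --rows '[{"grip": 1,"travel": [0,0,0.003],"yaw": 0.2},{"grip": 1,"travel": [0,0,0.006],"yaw": 0.4},{"grip": 1,"travel": [0,0,0.008],"yaw": 0.6},{"grip": 1,"travel": [0,0,0.011],"yaw": 0.8},{"grip": 1,"travel": [0,0,0.014],"yaw": 1},{"grip": 1,"travel": [0,0,0.014],"yaw": 1}]'

```text
clock: 20.78
position: [0.6478, 0.0365, 0.2247]
ee_rot: [0.62, -3.076, -0.001]
force: [-7.1, 0.6, 8.1]
width: 0.342
grip_force: 60.8
```

>>> step_arm --rows '[{"grip": 1,"travel": [0,0,0.003],"yaw": 0.2},{"grip": 1,"travel": [0,0,0.006],"yaw": 0.4},{"grip": 1,"travel": [0,0,0.009],"yaw": 0.63},{"grip": 1,"travel": [0,0,0.009],"yaw": 0.63},{"grip": 1,"travel": [0,0,0.009],"yaw": 0.63}]'

```text
clock: 21.2
position: [0.6477, 0.0369, 0.2236]
ee_rot: [0.115, -3.136, -0.001]
force: [-8.3, 2.8, 7.5]
width: 0.34
grip_force: 60.9
```

```bash
python3 look.py f 0.223|sed -n '1p;3p'; python3 plate.py t5 t_f|tail -1
```

```text
21.3 torque [ 0.817  2.769 -0.196] q6 -1.861 [0.6477 0.0369 0.2236] [-8.   2.4  8.2]
22 21 18 16 22 41 67 89 57 23 18 18 17 18 45 121 126 126 126 127 130 132 133 133 134 166 158 127 85 89 104 103 99 95 94 96 99 105 89 80 93 92 100 112 122 125 130 113 138 165 145 127 130 132 134 144 145 149 150 126 76 31 17 17 22 32 32 32 30 27 25 18
t_f mean 0.76 median 0.84 29
```

>>> step_arm --rows '[{"grip": 0.8,"travel": [0,0,0],"yaw": 0},{"grip": 0.6,"travel": [0,0,0],"yaw": 0},{"grip": 0.45,"travel": [0,0,0],"yaw": 0},{"grip": 0.45,"travel": [0,0,0],"yaw": 0},{"grip": 0.45,"travel": [0,0,0],"yaw": 0},{"grip": 0.45,"travel": [0,0,-0.1],"yaw": 0},{"grip": 0.45,"travel": [0,0,-0.4],"yaw": 0},{"grip": 0.45,"travel": [0,0,-0.7],"yaw": 0},{"grip": 0.45,"travel": [0,0,-1],"yaw": 0},{"grip": 0.45,"travel": [0,0,-1],"yaw": 0}]'

```text
clock: 22.13
position: [0.6506, 0.035, 0.3531]
ee_rot: [-0.107, 3.127, 0.001]
force: [1.1, -1.2, 3.1]
width: 0.55
grip_force: 0.0
```

>>> step_arm --rows '[{"grip": 0.45,"travel": [1,-0.5,0],"yaw": 0},{"grip": 0.45,"travel": [1,-0.5,0],"yaw": 0},{"grip": 0.45,"travel": [1,-0.5,0],"yaw": 0},{"grip": 0.45,"travel": [1,-0.5,0],"yaw": 0},{"grip": 0.45,"travel": [1,-0.5,0],"yaw": 0}]'

```text
clock: 22.55
position: [0.5322, -0.0336, 0.3461]
ee_rot: [-0.106, 3.135, 0.001]
force: [-0.1, 0.1, 1.3]
width: 0.55
grip_force: 0.0
```

>>> step_arm --rows '[{"grip": 0.45,"travel": [1,-0.8,0],"yaw": 0},{"grip": 0.45,"travel": [1,-0.8,0],"yaw": 0},{"grip": 0.45,"travel": [1,-0.8,0],"yaw": 0},{"grip": 0.45,"travel": [1,-0.8,0],"yaw": 0},{"grip": 0.45,"travel": [1,-0.8,0],"yaw": 0}]'

```text
clock: 22.97
position: [0.4186, -0.1385, 0.3456]
ee_rot: [-0.104, 3.136, -0.001]
force: [0.6, -0.1, 1.0]
width: 0.549
grip_force: 0.0
```

```bash
python3 look.py g 0.222|sed -n '1p;3p'; python3 plate.py t5 t_g|tail -1
python3 - <<'E'
from h import *
import cv2
f=lambda i,s:cv2.resize(i,None,fx=s,fy=s,interpolation=cv2.INTER_CUBIC)
a=f(vision.capture('top')[85:275,130:280],3);b=f(vision.capture('side')[160:310,155:285],2.6)
o=np.zeros((570,788,3),np.uint8);o[:,:450]=a;o[:390,450:]=b;cv2.imwrite('pics/c6.png',o)
E
```

```text
23.07 torque [ 0.02  -0.008  0.012] q6 -1.65 [ 0.4208 -0.1363  0.3438] [0.4 1.5 0. ]
59 59 58 59 59 58 58 58 57 56 55 53 53 52 52 51 50 49 49 48 47 46 45 44 43 42 39 40 45 82 87 89 116 112 110 112 117 125 112 104 108 117 130 133 148 149 152 75 40 41 41 42 43 45 45 47 48 49 49 50 51 52 52 53 54 55 56 57 57 59 58 59
t_g mean 0.5 median 0.65 29
```

View pics/c6.png

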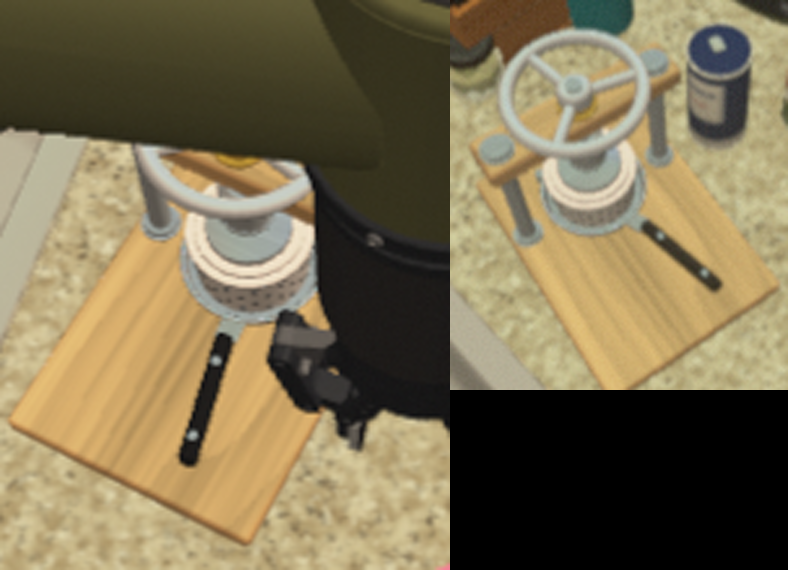

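The final view shows the pan at home against the pins. The plate is on the lid and the spokes (side crop (562,135), (635,75)) are turned about 19° past the two-thirds-turn mark. The wheel stayed put after release.

```bash
python3 -c "
from cell import arm
print(arm.sign_off())"
```

```text
the job is handed in; nothing more can be done
None
```

The job is handed in at about 23 s, with no verdict returned: the pan was pushed home against the pins, and the wheel wound about 258°, half a turn past first touch (about 10 mm of squeeze by my estimate), then let go; I saw no contact with the salt canister or spice jar.

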